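# Forceps tip-gap check at the blood-component bench

## Robot

A 7-joint arm with a two-finger parallel gripper is mounted at the origin on the work surface. World frame = base frame: x ahead of the robot, y to its left, z up, the work surface at z = 0. Lengths are in m, angles in degrees, forces in N, time in s.
With the tool pointing down it reaches from about 0.425 to 0.825 m from the base axis. Payload 3.6 kg.
Tool frame: the origin (TCP) lies on the centre line of the jaws, within the pads' length; the fingertips stand 19 mm ahead of it and the grasp point (between the pads) is the TCP; y points along the fingers, z is the direction in which the jaws open and shut, and the axes are right-handed (so a half turn about y gives the same grasp; the last joint's range is limited). The gripper opens to 93 mm and grips with 3 to 60 N. Pads are 15 mm wide; open, the fingers measure 128 mm over their backs; the gripper's body (75 mm by 188 mm) begins 65 mm behind the grasp point.
Start: joints at [74.8, 35.231, -0.722, 81.555, 0.464, 63.22, -2.315], TCP at [0.154, -0.632, 0.238] pointing down, gripper open.
Joint ranges: [-178.69, 178.69], [-17.37, 117.87], [-77.05, 75.6], [15.02, 138.74], [-78.02, 258.01], [0.78, 113.62], [-162.83, 162.83]. Speed limits (degrees/s): [159.86, 159.86, 180, 180, 180, 180, 180].

## Interface

Orientations are given as a 3x3 rotation matrix whose columns are the frame's x, y, z axes.
In Python, from station import * gives the robot as it stands.
- The arm moves only by the shell command python3 -m creep 'ROWS' [FORCE]. ROWS is JSON, a list of rows, each a list of 7 numbers: the shift along the world's x, y, z scaled (see below), then the turn, a rotation vector about the world's x, y, z scaled (see below), then the closure in counts, from 0 (fully open) to 255 (shut). A call has 1 to 5 rows; each row shifts and turns the commanded pose from where the row before left it; what a row does not reach is not made up. The controller multiplies each number of a shift by 0.03 m and each number of a turn by 2 pi rad. A row lasts 1/12 s, in which the tool goes at most 41.7 mm and 7.16 degrees, less where a joint would pass 70% of its speed; a pose out of reach is approached as far as the arm can. A call with a number of a shift or a turn outside -1 to 1 is refused whole. A call with a gripper value outside its range is refused whole. The fingers move at their own pace and stop on an object; FORCE is the grip in N (left out, the last holds). Time passes only in rows, so rows that do not move let the fingers close. It gives the time, the measured TCP pose, the force and the opening at its end, in the units of the state.
- sense(): the state, without advancing time (a new reading comes with each control period).
- grab_frame(name): name is "side" or "top" or "wrist"; returns the picture (480x640x3 uint8, red, green, blue); there is no depth.
- calibration(name): a dict with "fx", "fy", "cx", "cy" (pixels), "R" (3x3) and "t" (3): a world point X has camera coordinates R X + t; the wrist camera has in their place "hand_eye" (4x4, takes a point from camera to tool coordinates, whose origin is the TCP and whose axes are the tool frame's). Camera axes: x right, y down, z forward; pixel columns grow to the right and rows downward; lengths in m; the calibration is good to about 2 mm. A picture is of the moment at which its call begins: read the wrist's pose just before it. calibration takes no time and is no camera call.
- finish_job(): hands the job in, once; it reports no verdict.
The state is a dict: "time_s": time; "joint_positions": joint angles; "qvel": joint speeds; "joint_torque": joint torques, N m; "ee_pos": TCP position; "ee_rot": TCP orientation; "force": force on the tool from outside, world axes, zero at the start; "torque": the same for the moment, N m; "gripper_width": finger opening in m.
Only numpy, scipy, OpenCV 4.12 (cv2) and the standard library are available. Lean on these libraries where they do the work, as an engineer would, in place of code of your own. Each camera call takes 0.05 s, during which the arm holds its last target. There are 200 camera calls.

## Task

Slide the white gauge puck with the small blue dot along the bench, without lifting it, until it lies wholly inside the white ring printed under the tips of the sprung forceps, with the forceps still open. Then squeeze the forceps at their yellow ribbed grip until the tips are 12 mm apart, the width of the blue dot, never pinching the tips together, and hold that gap steady: finish while still holding it, and do not let go. Leave the orange-dot puck and the other things on the bench where they are.

Things in the scene. Friction and masses are not known exactly. Their poses are not given: they have to be found in the camera images.
- stand: Fixed stand holding steel sprung forceps level by the tail. Origin: at the centre of the flat printed white ring (64 mm inside, 70 mm outside) on a dark bench mat (no height), right below the tips. x runs from tail to tips, z up. Forceps and stand lie along -x: blades from x -170 mm to 0; grey base 100 x 90 x 12 mm at x -272 to -172 mm, clamp on it 58 mm high, 44 mm wide, front face at x -180 mm
- grip (a point): Fixed point midway between the blades at their yellow ribbed grips, 62 mm behind the tips, 36 mm above the bench; axes as the stand's. Squeeze along its y. Width here over the blades: 32.5 mm free, about 18.5 mm at a 12 mm tip gap (the tips close 1.57 times as far). The springs push on each finger with about 2 N at first, 5 N at 12 mm. The blades are 14 mm high (29 to 43 mm over the bench)
- tip_l (a point): Inner face of the red tip of the +y blade, 36 mm above the bench; blade 4 mm thick, 7 mm high over its last 30 mm. The tip gap is the distance from tip_l to tip_r, 34 mm when free; the space below the tips is free
- tip_r (a point): Inner face of the red tip of the -y blade
- blade_l (a joint): Angle (rad) of the +y blade about its upright pivot at the tail, 170 mm behind the tip: 0 = sprung open, grows as squeezed inward, stop at 0.105. Tip gap in mm = 34 - 170 x (blade_l + blade_r); both at 0.065 give 12 mm. One blade alone cannot close the gap to 12 mm
- blade_r (a joint): The same for the -y blade
- puck_blue: The gauge puck to use: loose white plastic disc, 50 mm diameter, 14 mm high, black edge line on top, about 120 g, with a blue dot of 12 mm diameter in the middle of its top. Origin: centre of its underside; z up. It passes freely under the forceps
- puck_orange: A like puck with a 22 mm orange dot, not to be used or moved. Origin: centre of its underside
- scanner: Bystander: hand-held barcode scanner lying on the bench, white handle and yellow head, 165 x 62 x 32 mm. Origin: underside
- tub: Bystander: white open tub, 130 mm diameter, 120 mm high. Origin: centre of its underside
- tape: Bystander: green roll of tape lying flat, 64 mm diameter, 24 mm high. Origin: centre of its underside
- pen: Bystander: white marker pen with blue cap, lying, 135 x 15 x 15 mm. Origin: underside
- bottle: Bystander: clear bottle with red cap, 64 mm diameter, 150 mm high. Origin: centre of its underside
- weight: Bystander: steel check weight with a knob, 44 mm diameter, 55 mm high. Origin: centre of its underside
Things that resemble listed ones, but are neither listed nor needed, are in the scene too. Leave any purple look-alike of the puck_blue alone.

How it is judged:
By the outcome, as a careful person would: the job done as asked, in the order asked, and still so for the second after the job is handed in, while the arm keeps its last pose, push and grip.
It also fails if it takes over 61 s, if anything falls off the work surface, if the arm or the gripper's body presses on something with over 40 N, if the wrist force passes 120 N, or if a joint passes its speed limit or range.

## Working session

There is one attempt and no reset: what is moved stays moved. The work goes in short steps, Python scripts to look and compute and a shell command to move; the robot and the scene stay as the last step left them, time stands still between calls to the robot, and variables do not carry over. Pictures are saved under pics/ and viewed, about 8 in all and at most 12, crops included, and the job is handed in when it is done.

```bash
mkdir -p pics; ls; python3 - <<'E'
from station import *
import cv2
s=sense();print({k:s[k] for k in("time_s","ee_pos","ee_rot","force","gripper_width")})
for n in("top","side"):
    f=grab_frame(n);cv2.imwrite(f"pics/{n}0.png",f[:,:,::-1]);c=calibration(n);print(n,c)
print(calibration("wrist"))
E
```

```text
pics
{'time_s': 0.0, 'ee_pos': array([ 0.15360124, -0.63083958,  0.23647368]), 'ee_rot': array([[-9.71597201e-01, -6.29792002e-04,  2.36639984e-01],
       [-2.36640820e-01,  2.46018242e-03, -9.71594087e-01],
       [ 2.97246577e-05, -9.99996775e-01, -2.53934085e-03]]), 'force': array([ 0.22191311, -0.39006434, -0.58388829]), 'gripper_width': 0.09318265346812199}
top {'fx': 480.07219255963327, 'fy': 480.07219255963327, 'cx': 326.2322035825203, 'cy': 242.51195455442087, 'R': array([[-0.00461313, -0.9999885 ,  0.00131134],
       [-0.97807272,  0.00423898, -0.20822053],
       [ 0.20821258, -0.00224313, -0.97808102]]), 't': array([0.01873832, 0.56293571, 1.21554429])}
side {'fx': 533.3563438112324, 'fy': 533.3563438112324, 'cx': 315.93783064163733, 'cy': 241.98630251541016, 'R': array([[-0.82324384, -0.56766765,  0.00479794],
       [-0.3222083 ,  0.46028157, -0.82723798],
       [ 0.46738784, -0.68256451, -0.5618312 ]]), 't': array([0.44400092, 0.20425404, 0.90606117])}
{'fx': 411.77353107798893, 'fy': 411.77353107798893, 'cx': 318.4365222939296, 'cy': 238.2087792073015, 'hand_eye': array([[ 3.22809272e-04,  9.70574702e-01,  2.40800007e-01,
        -6.67100517e-02],
       [ 1.73560739e-03, -2.40800201e-01,  9.70573156e-01,
        -1.46657759e-01],
       [ 9.99998442e-01,  1.04624258e-04, -1.76226916e-03,
         2.52398433e-04],
       [ 0.00000000e+00,  0.00000000e+00,  0.00000000e+00,
         1.00000000e+00]])}
```

View pics/top0.png

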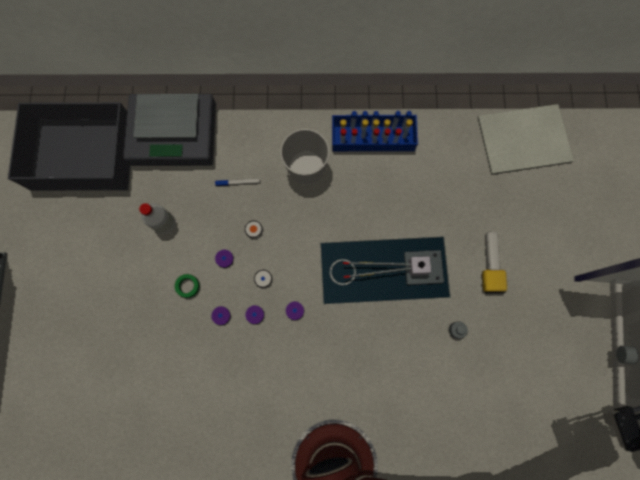

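View pics/side0.png

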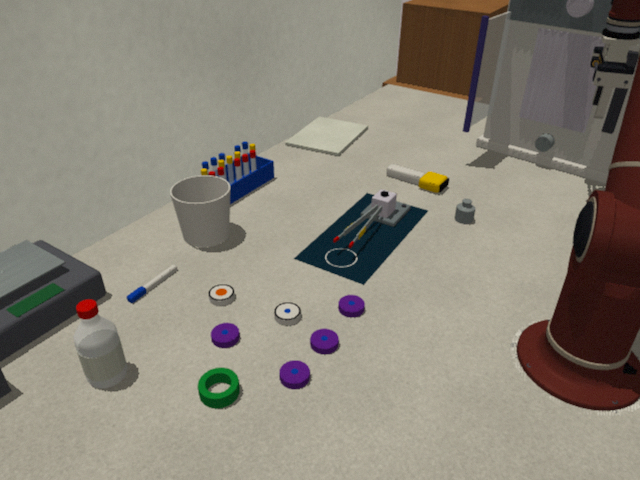

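The top view shows the candidates:
- White pucks: blue small dot at (263,279) and orange dot at (253,229).
- Purple discs at (224,259), (221,316), (255,315) and (295,311).

The white one at (263,279) fits the description. The ring is at (343,272), and the forceps run right to the clamp at (421,265). Next I'll measure and confirm in a crop.

```bash
cat > h.py <<'E'
from station import *
import numpy as np, cv2
def ray(n,uv,z,s=None,c=None):
    c=c or calibration(n)
    d=np.array([(uv[0]-c["cx"])/c["fx"],(uv[1]-c["cy"])/c["fy"],1.])
    if n=="wrist":
        H=c["hand_eye"];R=s["ee_rot"]@H[:3,:3];o=s["ee_rot"]@H[:3,3]+s["ee_pos"];w=R@d
    else: w=c["R"].T@d;o=-c["R"].T@c["t"]
    return o+w*(z-o[2])/w[2]
def blobs(f,box,lo,hi,amin=4):
    x0,y0,x1,y1=box
    m=cv2.inRange(cv2.cvtColor(f[y0:y1,x0:x1],cv2.COLOR_RGB2HSV),lo,hi)
    n,_,st,ce=cv2.connectedComponentsWithStats(m)
    return [(ce[i]+[x0,y0],st[i]) for i in range(1,n) if st[i][4]>=amin]
def state():
    s=sense();print("t",round(s["time_s"],2),"p",s["ee_pos"].round(4),"F",s["force"].round(1),"w",round(s["gripper_width"],4),"yaw",np.degrees(np.arctan2(s["ee_rot"][1,2],s["ee_rot"][0,2])).round(2));return s
E
python3 - <<'E'
from h import *
f=cv2.imread("pics/top0.png")[:,:,::-1].copy();g=cv2.imread("pics/side0.png")[:,:,::-1].copy()
B=(205,215,325,330)
for nm,lo,hi,z in(("white",(0,0,130),(180,60,255),.014),("blue",(100,90,60),(122,255,255),.014),("orange",(3,120,120),(20,255,255),.014)):
    for c,s in blobs(f,(240,215,275,295),lo,hi): print("top",nm,c.round(1),s[2:],ray("top",c,z).round(4))
    for c,s in blobs(g,(200,280,305,330),lo,hi): print("side",nm,c.round(1),s[2:],ray("side",c,z).round(4))
for n,im,b in(("top",f,(325,255,362,290)),("side",g,(322,240,362,272))):
    for c,s in blobs(im,b,(0,0,110),(180,90,255)): print(n,"ring",c.round(1),s, ray(n,(s[0]+b[0]+s[2]/2-.5,s[1]+b[1]+s[3]/2-.5),0).round(4))
    b2=(335,255,362,285) if n=="top" else (325,225,365,255)
    for lo,hi in(((0,120,60),(8,255,255)),((172,120,60),(180,255,255))):
        for c,s in blobs(im,b2,lo,hi,2): print(n,"red",c.round(1),s[2:],ray(n,c,.036).round(4))
print("clamp",ray("top",(421,265),.058))
a=cv2.resize(f[220:300,205:345],None,fx=5,fy=5,interpolation=cv2.INTER_CUBIC)
cv2.imwrite("pics/c1.png",a[:,:,::-1])
E
```

```text
top white [253.  228.4] [13 14 80] [0.6135 0.2186 0.014 ]
top white [262.5 278.1] [ 14  14 127] [0.4749 0.1892 0.014 ]
side white [252.8 303.7] [ 105   50 4509] [0.5385 0.2112 0.014 ]
top blue [262.5 278. ] [2 3 6] [0.4751 0.1892 0.014 ]
side blue [287.1 310.4] [ 5  4 17] [0.4739 0.1893 0.014 ]
top orange [253.  228.5] [ 7  6 38] [0.6132 0.2187 0.014 ]
side orange [221.  291.7] [11  7 61] [0.612  0.2192 0.014 ]
top red [345.7 262.4] [6 2 9] [ 0.5131 -0.0357  0.036 ]
top red [346.7 276. ] [5 3 7] [ 0.4765 -0.038   0.036 ]
top red [343.5 263. ] [2 1 2] [ 0.5116 -0.0299  0.036 ]
top red [344.  276.5] [1 2 2] [ 0.4752 -0.0308  0.036 ]
top red [347. 277.] [3 1 3] [ 0.4738 -0.0387  0.036 ]
side ring [327.4 258.3] [ 3 11  8 15 33] [ 0.5129 -0.0095  0.    ]
side ring [353.6 252.8] [29 11  5  5 10] [ 0.4792 -0.0559  0.    ]
side ring [352.2 262.5] [23 17 13 10 28] [ 0.4664 -0.0265  0.    ]
side ring [341. 266.] [17 26  5  1  5] [ 0.4753 -0.0006  0.    ]
side ring [324.4 270.7] [ 0 30  7  2 10] [0.4944 0.0318 0.    ]
side red [335.8 238.6] [ 5  6 18] [ 0.5125 -0.0361  0.036 ]
side red [350.9 243.9] [ 5  7 18] [ 0.475  -0.0375  0.036 ]
side red [335.5 236.5] [2 2 2] [ 0.5174 -0.0427  0.036 ]
side red [333.2 240.5] [2 4 4] [ 0.513  -0.0269  0.036 ]
side red [337.5 239.5] [2 2 2] [ 0.5076 -0.0354  0.036 ]
side red [350.2 242.2] [4 4 5] [ 0.4798 -0.0422  0.036 ]
clamp [ 0.50167173 -0.2329793   0.058     ]
```

View pics/c1.png

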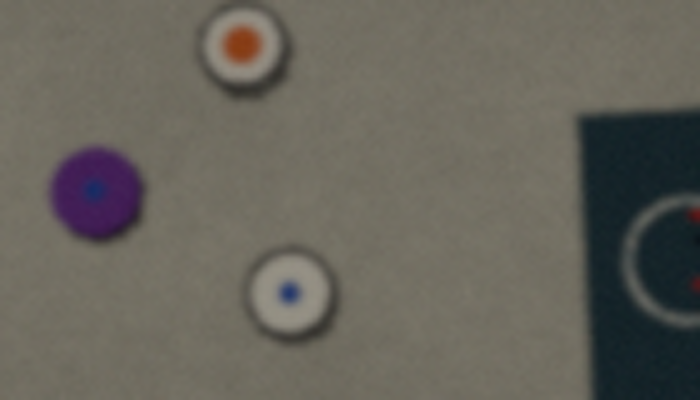

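Crop confirms it: white disc, black edge line, small blue dot (crop 289,292). The disc near it is purple and the other white one has a large orange dot. Blue puck is at about (0.475, 0.189) in both views. I'll start travelling and refine the ring position.

```bash
python3 -m creep '[[0.5,1,0,0,0,0.0184,0],[0.5,1,0,0,0,0.0184,0],[0.5,1,0,0,0,0.0184,0],[0.5,1,0,0,0,0.0184,0],[0.5,1,0,0,0,0.0184,0]]' 10
python3 -m creep '[[0.5,1,0,0,0,0.0184,156],[0.5,1,0,0,0,0.0184,156],[0.5,1,0,0,0,0.0184,156],[0.5,1,0,0,0,0.0184,156],[0.5,1,0,0,0,0.0184,156]]'
python3 - <<'E'
from h import *
state()
f=cv2.imread("pics/top0.png");g=cv2.imread("pics/side0.png")
for n,im,b,zz in(("top",f,(322,250,372,292),0),("side",g,(318,242,366,274),0)):
    x0,y0,x1,y1=b;k=8
    c=cv2.resize(im[y0:y1,x0:x1],None,fx=k,fy=k,interpolation=cv2.INTER_CUBIC)
    h=cv2.cvtColor(c,cv2.COLOR_BGR2HSV)
    m=cv2.inRange(h,(0,0,75),(180,110,255))
    p=np.argwhere(m)[:,::-1]/k+[x0,y0]-.5+.5/k
    W=np.array([ray(n,q,0)[:2] for q in p[::7]])
    # ring pixels: iterative circle fit on bench plane, radius 33.5mm
    ce=np.array([.494,-.025])
    for tol in(.012,.008,.005,.005,.004,.004):
        r=np.linalg.norm(W-ce,axis=1);S=W[abs(r-.0335)<tol]
        A=np.c_[2*S,np.ones(len(S))];x=np.linalg.lstsq(A,(S**2).sum(1),rcond=None)[0];ce=x[:2]
    print(n,"ring",ce.round(4),"r",np.sqrt(x[2]+ce@ce).round(4),len(S))
    v=cv2.resize(c,None,fx=1,fy=1);cv2.imwrite(f"pics/r_{n}.png",v)
# mat corners direction, clamp
m=cv2.inRange(cv2.cvtColor(f,cv2.COLOR_BGR2HSV),(85,80,20),(110,255,90))
m[:230]=0;m[310:]=0;m[:,:310]=0;m[:,460:]=0
m=cv2.morphologyEx(m,cv2.MORPH_CLOSE,np.ones((25,25)))
c=max(cv2.findContours(m,0,2)[0],key=cv2.contourArea)
W=np.array([ray("top",q,0)[:2]*1000 for q in c[:,0]],np.float32);print("mat",cv2.minAreaRect(W))
E
```

```text
time_s: 0.52
ee_pos: [0.2291, -0.4797, 0.2372]
ee_rot: [[-0.68, -0.001, 0.733], [-0.733, 0.001, -0.68], [-0.0, -1.0, -0.001]]
force: [-0.2, 0.3, 0.9]
gripper_width: 0.0927
time_s: 0.93
ee_pos: [0.3039, -0.3298, 0.2375]
ee_rot: [[-0.17, -0.001, 0.986], [-0.986, 0.0, -0.17], [-0.0, -1.0, -0.001]]
force: [0.2, -0.3, -0.5]
gripper_width: 0.0642
t 0.93 p [ 0.3039 -0.3298  0.2375] F [ 0.2 -0.3 -0.5] w 0.0642 yaw -9.76
top ring [ 0.4938 -0.0277] r 0.0333 959Traceback (most recent call last):
  File "<stdin>", line 10, in <module>
  File "h.py", line 4, in ray
    c=c or calibration(n)
           ~~~~~~~~~~~^^^
ValueError: time passes only in moves, steps and waits
```

```bash
python3 -m creep '[[0.93,1,0,0,0,0.0175,156],[0.93,1,0,0,0,0.0175,156],[0.93,1,0,0,0,0,156],[0.93,1,0,0,0,0,156],[0.93,1,0,0,0,0,156]]'
python3 -m creep '[[0.93,1,0,0,0,0,156],[0,1,0,0,0,0,156],[0,1,0,0,0,0,156],[0,1,0,0,0,0,156],[0,1,0,0,0,0,156]]'
python3 -m creep '[[0,1,-0.4,0,0,0,156],[0,1,-0.4,0,0,0,156],[0,1,-0.4,0,0,0,156],[0,1,-0.4,0,0,0,156],[0,1,-0.4,0,0,0,156]]'
python3 -m creep '[[0,1,-0.4,0,0,0,156],[0,1,-0.4,0,0,0,156],[0,1,-0.4,0,0,0,156],[0,0.9,-0.4,0,0,0,156],[0,0,0,0,0,0,156]]'
sed -i 's/^def ray/_C={}\ndef cal(n):\n    if n not in _C:_C[n]=calibration(n)\n    return _C[n]\ndef ray/; s/c=c or calibration(n)/c=c or cal(n)/' h.py
python3 - <<'E'
from h import *
state()
f=cv2.imread("pics/top0.png");g=cv2.imread("pics/side0.png")
for n,im,b in(("top",f,(322,250,372,292)),("side",g,(318,242,366,274))):
    x0,y0,x1,y1=b;k=8
    h=cv2.cvtColor(cv2.resize(im[y0:y1,x0:x1],None,fx=k,fy=k,interpolation=cv2.INTER_CUBIC),cv2.COLOR_BGR2HSV)
    m=cv2.inRange(h,(0,0,75),(180,110,255))
    p=np.argwhere(m)[:,::-1]/k+[x0,y0]-.5+.5/k
    W=np.array([ray(n,q,0)[:2] for q in p[::7]]);ce=np.array([.494,-.028])
    for tol in(.01,.008,.005,.005,.004,.004):
        S=W[abs(np.linalg.norm(W-ce,axis=1)-.0335)<tol]
        x=np.linalg.lstsq(np.c_[2*S,np.ones(len(S))],(S**2).sum(1),rcond=None)[0];ce=x[:2]
    print(n,"ring",ce.round(4),"r",np.sqrt(x[2]+ce@ce).round(4),len(S))
m=cv2.inRange(cv2.cvtColor(f,cv2.COLOR_BGR2HSV),(85,80,20),(110,255,90))
m[:230]=0;m[310:]=0;m[:,:310]=0;m[:,460:]=0
m=cv2.morphologyEx(m,cv2.MORPH_CLOSE,np.ones((25,25)))
c=max(cv2.findContours(m,0,2)[0],key=cv2.contourArea)
W=np.array([ray("top",q,0)[:2]*1000 for q in c[:,0]],np.float32);print("mat",cv2.minAreaRect(W))
w=grab_frame("wrist");cv2.imwrite("pics/w1.png",w[:,:,::-1])
E
```

```text
time_s: 1.35
ee_pos: [0.4439, -0.1801, 0.2375]
ee_rot: [[0.043, -0.001, 0.999], [-0.999, -0.0, 0.043], [0.0, -1.0, -0.001]]
force: [-0.1, -1.4, -0.1]
gripper_width: 0.0366
time_s: 1.77
ee_pos: [0.4707, -0.0301, 0.2373]
ee_rot: [[0.044, -0.001, 0.999], [-0.999, 0.0, 0.044], [-0.0, -1.0, -0.001]]
force: [0.6, -0.3, -0.1]
gripper_width: 0.0362
time_s: 2.18
ee_pos: [0.4708, 0.1196, 0.1769]
ee_rot: [[0.044, -0.001, 0.999], [-0.999, -0.0, 0.044], [0.0, -1.0, -0.001]]
force: [0.4, -0.4, -0.2]
gripper_width: 0.036
time_s: 2.6
ee_pos: [0.4687, 0.2423, 0.1278]
ee_rot: [[0.053, -0.003, 0.999], [-0.999, 0.004, 0.053], [-0.005, -1.0, -0.003]]
force: [-0.2, 0.7, 0.4]
gripper_width: 0.0359
t 2.6 p [0.4687 0.2423 0.1278] F [-0.2  0.7  0.4] w 0.0359 yaw 3.05
top ring [ 0.4938 -0.0277] r 0.0333 959
side ring [ 0.4932 -0.0277] r 0.0336 1486
mat ((499.0794677734375, -142.69996643066406), (163.15101623535156, 337.1929626464844), 2.7774484157562256)
```

View pics/w1.png

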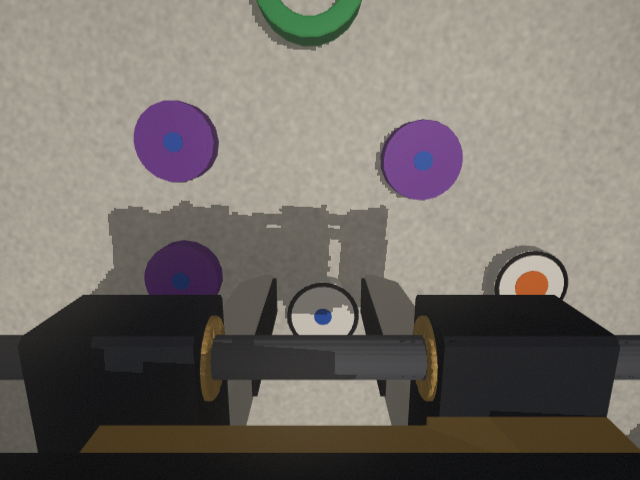

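Wrist view: blue-dot puck at (323,317) lies centred between the fingers (275–365), purple ones and orange clear of them. Descend behind the puck.

```bash
python3 -m creep '[[0,0,-0.8,0,0,0,156],[0,0,-0.8,0,0,0,156],[0,0,-0.8,0,0,0,156],[0,0,-0.8,0,0,0,156],[0,0,0,0,0,0,156]]'
python3 -m creep '[[0,0,-0.2,0,0,0,156],[0,0,0,0,0,0,156],[0,0,0,0,0,0,156]]'
python3 - <<'E'
from h import *
s=state()
w=grab_frame("wrist");cv2.imwrite("pics/w2.png",w[:,:,::-1])
for c,st in blobs(w,(230,150,420,480),(100,90,60),(122,255,255),20): print(c.round(1),st,ray("wrist",c,.014,s).round(4))
E
```

```text
time_s: 3.07
ee_pos: [0.4692, 0.232, 0.0302]
ee_rot: [[0.042, -0.007, 0.999], [-0.999, -0.006, 0.042], [0.005, -1.0, -0.007]]
force: [-0.4, 0.2, -0.2]
gripper_width: 0.0359
time_s: 3.32
ee_pos: [0.472, 0.2354, 0.0287]
ee_rot: [[0.043, 0.002, 0.999], [-0.999, 0.001, 0.043], [-0.001, -1.0, 0.002]]
force: [1.2, 0.6, -0.0]
gripper_width: 0.0358
t 3.32 p [0.472  0.2354 0.0287] F [ 1.2  0.6 -0. ] w 0.0358 yaw 2.48
[318.1 395. ] [ 75 234  27  23 489] [0.4742 0.1899 0.014 ]
```

```bash
python3 -m creep '[[0,0,-0.17,0,0,0,156],[0,0,0,0,0,0,156],[0,-0.3,0,0,0,0,156],[0.02,-0.3,0,0,0,0,156],[0.02,-0.3,0,0,0,0,156]]'
python3 -m creep '[[0.025,-0.3,0,0,0,0,156],[0.025,-0.3,0,0,0,0,156],[0.025,-0.3,0,0,0,0,156],[0.025,-0.3,0,0,0,0,156],[0.025,-0.3,0,0,0,0,156]]'
python3 -m creep '[[0.03,-0.3,0,0,0,0,156],[0.03,-0.3,0,0,0,0,156],[0.03,-0.3,0,0,0,0,156],[0.03,-0.3,0,0,0,0,156],[0.03,-0.3,0,0,0,0,156]]'
python3 - <<'E'
from h import *
s=state()
w=grab_frame("wrist");cv2.imwrite("pics/w3.png",w[:,:,::-1])
for c,st in blobs(w,(230,150,420,480),(100,90,60),(122,255,255),20): print(c.round(1),st,ray("wrist",c,.014,s).round(4))
E
```

```text
time_s: 3.78
ee_pos: [0.4725, 0.2073, 0.0227]
ee_rot: [[0.044, 0.0, 0.999], [-0.999, -0.0, 0.044], [0.0, -1.0, 0.0]]
force: [-0.0, 0.2, -0.4]
gripper_width: 0.036
time_s: 4.2
ee_pos: [0.4763, 0.1625, 0.0226]
ee_rot: [[0.044, 0.0, 0.999], [-0.999, 0.0, 0.044], [-0.0, -1.0, 0.0]]
force: [-0.5, 0.3, 0.8]
gripper_width: 0.0362
time_s: 4.62
ee_pos: [0.4807, 0.1176, 0.0225]
ee_rot: [[0.044, -0.0, 0.999], [-0.999, 0.0, 0.044], [-0.0, -1.0, -0.0]]
force: [-0.5, 0.4, 0.4]
gripper_width: 0.0363
t 4.62 p [0.4807 0.1176 0.0225] F [-0.5  0.4  0.4] w 0.0363 yaw 2.52
```

```bash
python3 - <<'E'
from h import *
w=cv2.imread("pics/w3.png");t=grab_frame("side")[:,:,::-1]
cv2.imwrite("pics/ws3.png",np.hstack([cv2.resize(w,(400,300)),cv2.resize(t[180:360,220:460],(400,300))]))
E
```

```text
(no output)
```

View pics/ws3.png

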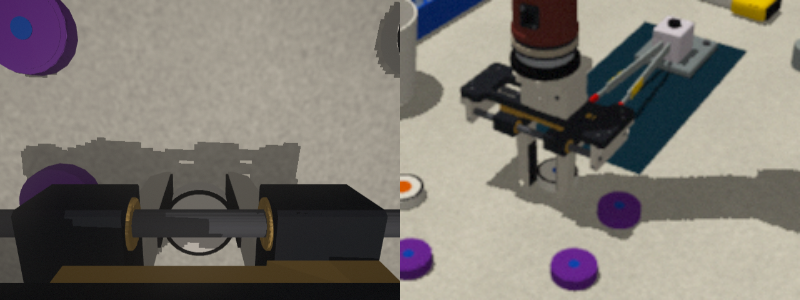

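The puck (black rim arc, wrist crop ~(200,222)) sits in the cradle between the fingers; the side view shows it too, with the purple disc at (619,208) clear of the fingers. Continue.

```bash
python3 -m creep '[[0.03,-0.3,0,0,0,0,156],[0.03,-0.3,0,0,0,0,156],[0.03,-0.3,0,0,0,0,156],[0.03,-0.3,0,0,0,0,156],[0.03,-0.3,0,0,0,0,156]]'
python3 -m creep '[[0.03,-0.3,0,0,0,0,156],[0.03,-0.3,0,0,0,0,156],[0.03,-0.3,0,0,0,0,156],[0.03,-0.2,0,0,0,0,156],[0.0,-0.1,0,0,0,0,156]]'
python3 - <<'E'
from h import *
s=state()
g=grab_frame("side");cv2.imwrite("pics/s4.png",g[:,:,::-1])
w=grab_frame("wrist");cv2.imwrite("pics/w4.png",w[:,:,::-1])
for c,st in blobs(g,(300,230,400,300),(100,90,50),(125,255,255),3): print(c.round(1),st,ray("side",c,.014).round(4))
a=cv2.resize(g[210:310,280:430],(600,400),interpolation=cv2.INTER_CUBIC);cv2.imwrite("pics/c4.png",a[:,:,::-1])
E
```

```text
time_s: 5.13
ee_pos: [0.4852, 0.0724, 0.0225]
ee_rot: [[0.044, -0.0, 0.999], [-0.999, -0.0, 0.044], [0.0, -1.0, -0.0]]
force: [-0.5, 0.9, 0.2]
gripper_width: 0.0363
time_s: 5.55
ee_pos: [0.4889, 0.036, 0.0225]
ee_rot: [[0.042, -0.0, 0.999], [-0.999, -0.001, 0.042], [0.001, -1.0, -0.0]]
force: [2.0, -0.3, 0.1]
gripper_width: 0.0364
t 5.55 p [0.4889 0.036  0.0225] F [ 2.  -0.3  0.1] w 0.0364 yaw 2.42
[389.8 233.9] [85  0 10  8 25] [ 0.4401 -0.1503  0.014 ]
[396.5 232.1] [93  0  7  7 13] [ 0.4311 -0.1658  0.014 ]
[377.4 247.1] [ 59   2  40  32 206] [ 0.4375 -0.0882  0.014 ]
[324.3 235. ] [22  4  7  3 12] [ 0.5589 -0.0616  0.014 ]
[396.  236.2] [95  5  3  4  5] [ 0.4242 -0.1499  0.014 ]
[386.  238.5] [84  7  5  4  6] [ 0.4382 -0.1288  0.014 ]
[391.5 239. ] [90  9  4  1  4] [ 0.4272 -0.134   0.014 ]
[392.4 247.2] [90 14  7  7 14] [ 0.4103 -0.1066  0.014 ]
[323.4 246.8] [22 16  4  3  5] [ 0.5345 -0.0216  0.014 ]
[325.4 250.1] [23 19  6  4  8] [ 0.524  -0.0136  0.014 ]
[304.1 253.3] [ 2 20  5  8 16] [0.5547 0.0224 0.014 ]
[348.1 254.7] [45 21  8  9 22] [ 0.4748 -0.0274  0.014 ]
[376.7 258. ] [70 23 15 11 41] [ 0.4189 -0.0516  0.014 ]
[387.8 253.5] [86 22  5  4  6] [ 0.4073 -0.0799  0.014 ]
[300.4 256. ] [ 0 24  2  5  5] [0.5554 0.035  0.014 ]
[323. 255.] [22 24  3  3  3] [0.5181 0.0044 0.014 ]
[345.  258.6] [44 27  3  4  7] [ 0.4728 -0.0115  0.014 ]
[358.3 259.3] [58 29  2  2  3] [ 0.4482 -0.0253  0.014 ]
[331.3 261. ] [30 30  3  3  7] [0.4918 0.0124 0.014 ]
[351. 261.] [50 31  3  1  3] [ 0.4578 -0.0114  0.014 ]
[363.5 261.5] [63 31  2  2  4] [ 0.4354 -0.0249  0.014 ]
[372.8 260.6] [71 30  4  3  5] [ 0.421  -0.0389  0.014 ]
[347. 263.] [46 32  3  3  3] [ 0.461  -0.0005  0.014 ]
```

View pics/c4.png

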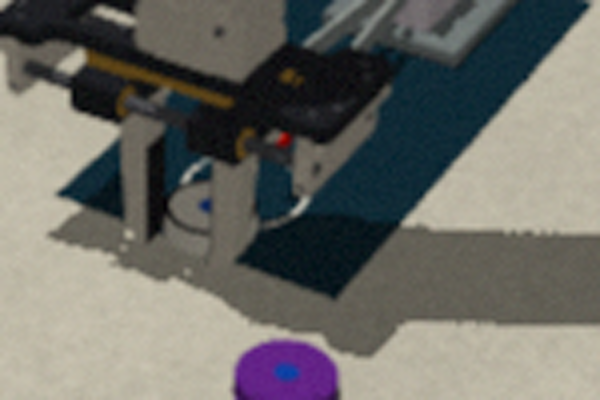

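Dot at crop (206,206) → (0.492, 0.012), still in the cradle; 40 mm to go.

```bash
python3 -m creep '[[0.02,-0.3,0,0,0,0,156],[0.02,-0.3,0,0,0,0,156],[0.02,-0.3,0,0,0,0,156],[0,-0.25,0,0,0,0,156],[0,-0.15,0,0,0,0,156]]'
python3 -m creep '[[0,0,0,0,0,0,156],[0,0,0,0,0,0,156]]'
python3 - <<'E'
from h import *
s=state()
g=grab_frame("side");cv2.imwrite("pics/s5.png",g[:,:,::-1])
for c,st in blobs(g,(325,245,362,275),(105,90,50),(125,255,255),3): print(c.round(1),st,ray("side",c,.014).round(4))
E
python3 -m creep '[[0,0.2,0,0,0,0,156],[0,0.5,0,0,0,0,156],[0,1,0,0,0,0,156],[0,1,0,0,0,0,156],[0,1,0,0,0,0,156]]'
python3 -m creep '[[0,1,1,0,0,0,156],[0,0,1,0,0,0,156],[0,0,1,0,0,0,156],[0,0,1,0,0,0,156],[0,0,0,0,0,0,156]]'
python3 - <<'E'
from h import *
s=state()
a=[]
for n,b in(("side",(305,225,385,285)),("top",(305,245,385,305))):
    g=grab_frame(n);cv2.imwrite(f"pics/{n}6.png",g[:,:,::-1]);x0,y0,x1,y1=b
    for c,st in blobs(g,b,(108,110,50),(125,255,255),3): print(n,c.round(1),st,ray(n,c,.014).round(4))
    a.append(cv2.resize(g[y0:y1,x0:x1],(400,300),interpolation=cv2.INTER_CUBIC))
cv2.imwrite("pics/c6.png",np.hstack(a)[:,:,::-1])
E
```

```text
time_s: 6.07
ee_pos: [0.4905, -0.0033, 0.0225]
ee_rot: [[0.042, -0.0, 0.999], [-0.999, -0.001, 0.042], [0.001, -1.0, -0.0]]
force: [-0.3, -0.4, 0.0]
gripper_width: 0.036
time_s: 6.23
ee_pos: [0.4904, -0.0021, 0.0225]
ee_rot: [[0.043, -0.0, 0.999], [-0.999, -0.0, 0.043], [0.0, -1.0, -0.0]]
force: [-1.1, 0.5, 0.1]
gripper_width: 0.0365
t 6.23 p [ 0.4904 -0.0021  0.0225] F [-1.1  0.5  0.1] w 0.0365 yaw 2.47
[340.5 251.5] [15  6  2  2  4] [ 0.4945 -0.028   0.014 ]
time_s: 6.7
ee_pos: [0.4903, 0.1115, 0.0226]
ee_rot: [[0.044, -0.0, 0.999], [-0.999, 0.0, 0.044], [-0.0, -1.0, 0.0]]
force: [0.3, -0.4, -0.9]
gripper_width: 0.036
time_s: 7.12
ee_pos: [0.4932, 0.142, 0.1471]
ee_rot: [[0.046, 0.01, 0.999], [-0.999, 0.004, 0.046], [-0.004, -1.0, 0.01]]
force: [-0.5, 0.2, 0.2]
gripper_width: 0.0357
t 7.12 p [0.4932 0.142  0.1471] F [-0.5  0.2  0.2] w 0.0357 yaw 2.65
side [341.5 251.5] [35 26  4  2  8] [ 0.4927 -0.0292  0.014 ]
top [342.8 271.4] [37 26  3  2  5] [ 0.4922 -0.0285  0.014 ]
```

View pics/c6.png

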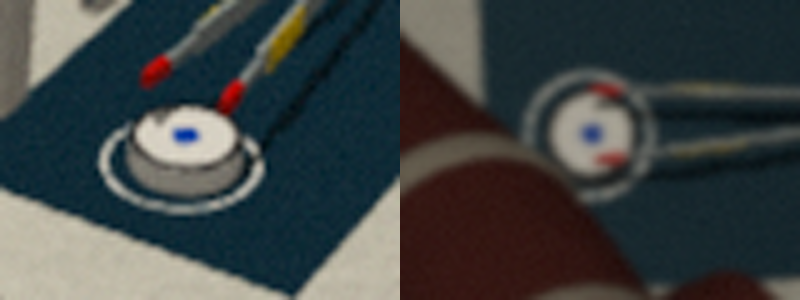

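The puck with the blue dot lies within about 1.5 mm of the ring centre in both views, with the tips still open. Next I'll go above the yellow grip, computing its centre from the earlier images.

```bash
python3 -m creep '[[0.05,-0.96,0,0,0,0.0008,90],[0.05,-0.96,0,0,0,0,90],[0.02,-0.96,0,0,0,0,90],[0,-0.96,0,0,0,0,90],[0,-0.96,0,0,0,0,90]]'
python3 -m creep '[[0,-0.96,0,0,0,0,90],[0,-0.96,0,0,0,0,90],[0,-0.96,0,0,0,0,90],[0,-0.04,0,0,0,0,90],[0,0,0,0,0,0,90]]'
python3 - <<'E'
from h import *
s=state()
for n,b in(("top",(350,255,400,285)),("side",(340,205,385,245))):
    f=cv2.imread(f"pics/{n}0.png")[:,:,::-1].copy()
    for c,st in blobs(f,b,(18,110,50),(36,255,255),3): print(n,"yellow",c.round(1),st[2:],ray(n,c,.040).round(4))
w=grab_frame("wrist");cv2.imwrite("pics/w7.png",w[:,:,::-1])
for nm,lo,hi in(("red",(0,130,60),(8,255,255)),("yel",(20,120,60),(36,255,255)),("blue",(108,120,60),(125,255,255))):
    for c,st in blobs(w,(150,0,500,480),lo,hi,30): print("wrist",nm,c.round(1),st,ray("wrist",c,.014 if nm=="blue" else .038,s).round(4))
E
```

```text
time_s: 7.63
ee_pos: [0.4927, -0.0061, 0.1403]
ee_rot: [[0.05, -0.004, 0.999], [-0.999, 0.0, 0.05], [-0.0, -1.0, -0.004]]
force: [0.6, -0.4, 0.3]
gripper_width: 0.0593
time_s: 8.05
ee_pos: [0.4927, -0.0946, 0.1402]
ee_rot: [[0.045, -0.004, 0.999], [-0.999, 0.0, 0.045], [-0.0, -1.0, -0.004]]
force: [0.8, 0.1, -1.0]
gripper_width: 0.06
t 8.05 p [ 0.4927 -0.0946  0.1402] F [ 0.8  0.1 -1. ] w 0.06 yaw 2.56
side yellow [361.8 232.5] [ 8 12 42] [ 0.4758 -0.0838  0.04  ]
wrist red [355.7 148.9] [201 135  10  29 221] [ 0.5121 -0.0345  0.038 ]
wrist red [293.1 149.2] [138 136  11  28 211] [ 0.4751 -0.0363  0.038 ]
wrist blue [321.7 135.7] [163 127  18  18 245] [ 0.4917 -0.0278  0.014 ]
```

View pics/w7.png

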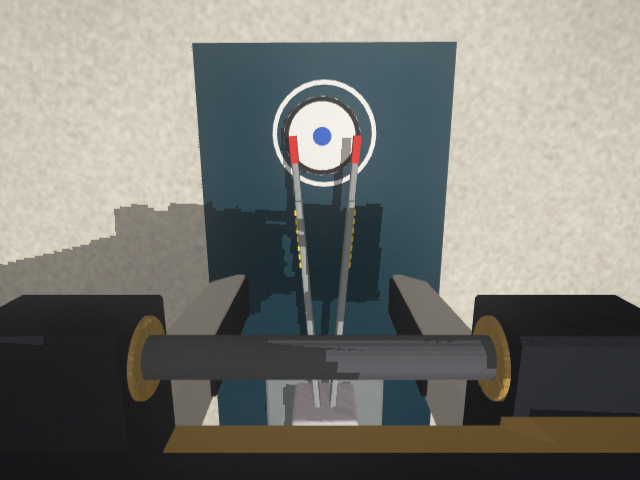

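Wrist view: puck (322,136) sits inside the ring (centre ~324,133). Red tips are at (293,149) and (356,149), still open, and the ribs at (298,238) and (352,238) are ahead of the TCP. Now to work out the offset.

```bash
python3 - <<'E'
from h import *
s=state();R=lambda u,v,z:ray("wrist",(u,v),z,s)[:2]
f=cv2.imread("pics/w7.png")
h=cv2.cvtColor(f,cv2.COLOR_BGR2HSV);m=cv2.inRange(h,(20,90,90),(36,255,255));m[:190]=0;m[285:]=0
p=np.argwhere(m)
for a,b in((280,325),(325,370)):
    q=p[(p[:,1]>a)&(p[:,1]<b)];print("yel",len(q),q.min(0),q.max(0),R((q[:,1].min()+q[:,1].max())/2,(q[:,0].min()+q[:,0].max())/2,.041).round(4))
l,r=R(292.5,135.5,.039),R(356.5,135.5,.039);t=(l+r)/2;print("tips",l.round(4),r.round(4),t.round(4))
g=t-.062*np.array([-.0485,.9988]);print("grip",g.round(4),"move units",((g-s["ee_pos"][:2])/.03).round(3))
E
```

```text
t 8.1 p [ 0.4931 -0.0925  0.1406] F [-0.5  0.1  0.9] w 0.0602 yaw 2.76
yel 109 [209 294] [267 301] [ 0.48   -0.0874]
yel 82 [210 349] [267 355] [ 0.5136 -0.0861]
tips [ 0.4748 -0.0263] [ 0.5122 -0.0245] [ 0.4935 -0.0254]
grip [ 0.4965 -0.0873] move units [0.114 0.172]
```

```bash
python3 -m creep '[[0.117,0.08,0,0,0,0,90],[0,0,-0.4,0,0,0,90],[0,0,-0.7,0,0,0,90],[0,0,-0.7,0,0,0,90],[0,0,-0.5,0,0,0,90]]'
python3 -m creep '[[0,0,-0.5,0,0,0,90],[0,0,-0.4,0,0,0,90],[0,0,-0.25,0,0,0,90],[0,0,0,0,0,0,130],[0,0,0,0,0,0,130]]'
python3 - <<'E'
from h import *
s=state()
w=grab_frame("wrist");cv2.imwrite("pics/w8.png",w[:,:,::-1])
E
```

```text
time_s: 8.52
ee_pos: [0.4974, -0.0877, 0.0715]
ee_rot: [[0.053, -0.001, 0.999], [-0.999, 0.001, 0.053], [-0.001, -1.0, -0.001]]
force: [0.4, -0.3, 0.0]
gripper_width: 0.0599
time_s: 8.93
ee_pos: [0.4978, -0.0889, 0.0384]
ee_rot: [[0.051, -0.0, 0.999], [-0.999, 0.001, 0.051], [-0.001, -1.0, -0.0]]
force: [-0.0, 0.2, 1.0]
gripper_width: 0.0512
t 8.93 p [ 0.4978 -0.0889  0.0384] F [-0.   0.2  1. ] w 0.0512 yaw 2.94
```

View pics/w8.png

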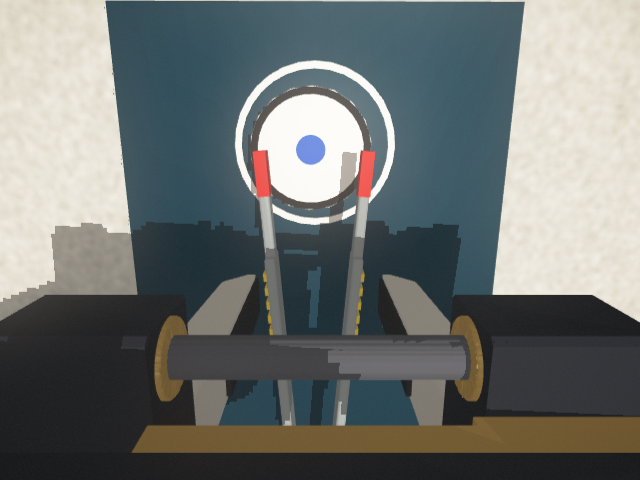

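The fingers straddle the ribbed blades, which sit slightly left. I'll nudge -1.2 mm in x, lower 2 mm, and close in small steps.

```bash
python3 -m creep '[[-0.04,0,-0.08,0,0,0,150],[0,0,0,0,0,0,150],[0,0,0,0,0,0,165],[0,0,0,0,0,0,165],[0,0,0,0,0,0,172]]' 25
python3 -m creep '[[0,0,0,0,0,0,178],[0,0,0,0,0,0,182],[0,0,0,0,0,0,186],[0,0,0,0,0,0,186],[0,0,0,0,0,0,186]]'
python3 -m creep '[[0,0,0,0,0,0,186],[0,0,0,0,0,0,186],[0,0,0,0,0,0,186]]'
cat > gap.py <<'E'
from h import *
import sys
s=state()
w=grab_frame("wrist");cv2.imwrite(f"pics/g{s['time_s']:.2f}.png",w[:,:,::-1])
h=cv2.cvtColor(w,cv2.COLOR_RGB2HSV);m=cv2.inRange(h,(0,130,60),(8,255,255))|cv2.inRange(h,(172,130,60),(180,255,255))
m[:100]=0;m[240:]=0
n,_,st,ce=cv2.connectedComponentsWithStats(m)
L=sorted([(ce[i],st[i]) for i in range(1,n) if st[i][4]>100],key=lambda a:a[0][0])
for c,q in L: print("red",c.round(1),q)
# inner faces at front end (first rows of red), top edge of blade z=.0395
P=[]
for k,(c,q) in enumerate(L[:2]):
    v=q[1]+4;u=np.flatnonzero(m[v,q[0]:q[0]+q[2]])+q[0];P.append((ray("wrist",(u.max()+.5 if k==0 else u.min()-.5,v),.0395,s),ray("wrist",((u.max()+u.min())/2,v),.0395,s)))
print("gap inner mm",1000*np.linalg.norm(P[0][0]-P[1][0]),"centre-4mm",1000*np.linalg.norm(P[0][1]-P[1][1])-4,"mid",((P[0][1]+P[1][1])/2).round(4))
for c,q in blobs(w,(230,100,400,220),(108,100,60),(125,255,255),100): print("dot",c.round(1),q[2:],ray("wrist",c,.014,s).round(4))
print("width->gap",34-1.57*(32.5-1000*s["gripper_width"]))
E
python3 gap.py
```

```text
time_s: 9.4
ee_pos: [0.4964, -0.0902, 0.0364]
ee_rot: [[0.049, 0.0, 0.999], [-0.999, 0.0, 0.049], [-0.0, -1.0, 0.0]]
force: [-0.6, 0.9, 1.1]
gripper_width: 0.0315
time_s: 9.82
ee_pos: [0.4966, -0.0899, 0.0363]
ee_rot: [[0.049, 0.0, 0.999], [-0.999, 0.0, 0.049], [-0.0, -1.0, 0.0]]
force: [-0.2, 1.4, 3.6]
gripper_width: 0.0253
time_s: 10.07
ee_pos: [0.4966, -0.0899, 0.0362]
ee_rot: [[0.049, 0.0, 0.999], [-0.999, 0.0, 0.049], [-0.0, -1.0, 0.0]]
force: [-0.6, 1.9, 3.9]
gripper_width: 0.0252
t 10.07 p [ 0.4966 -0.0899  0.0362] F [-0.6  1.9  3.9] w 0.0252 yaw 2.83
red [282.3 169.5] [275 146  16  48 605]
red [355.7 170.1] [348 147  16  47 614]
gap inner mm 21.474544428408812 centre-4mm 21.904800051108435 mid [ 0.4942 -0.0284  0.0395]
dot [312.9 146.9] [ 29  29 672] [ 0.4918 -0.0279  0.014 ]
width->gap 22.465302914129055
```

```bash
python3 -m creep '[[0,0,0,0,0,0,189],[0,0,0,0,0,0,192],[0,0,0,0,0,0,195],[0,0,0,0,0,0,198],[0,0,0,0,0,0,198]]'
python3 -m creep '[[0,0,0,0,0,0,200],[0,0,0,0,0,0,201],[0,0,0,0,0,0,202],[0,0,0,0,0,0,202],[0,0,0,0,0,0,202]]'
python3 gap.py
```

```text
time_s: 10.53
ee_pos: [0.4966, -0.0897, 0.0362]
ee_rot: [[0.05, 0.001, 0.999], [-0.999, 0.001, 0.05], [-0.001, -1.0, 0.001]]
force: [-0.4, 3.5, 5.3]
gripper_width: 0.021
time_s: 10.95
ee_pos: [0.4967, -0.0896, 0.0363]
ee_rot: [[0.05, 0.001, 0.999], [-0.999, 0.001, 0.05], [-0.001, -1.0, 0.001]]
force: [-0.8, 3.1, 5.4]
gripper_width: 0.0193
t 10.95 p [ 0.4967 -0.0896  0.0363] F [-0.8  3.1  5.4] w 0.0193 yaw 2.85
red [294.3 169.3] [288 147  14  46 586]
red [343.9 169.8] [337 147  15  47 590]
gap inner mm 12.958903424845085 centre-4mm 13.392212491239718 mid [ 0.4944 -0.0283  0.0395]
dot [312.3 147. ] [ 29  29 582] [ 0.4916 -0.0277  0.014 ]
width->gap 13.2720959593337
```

```bash
python3 -m creep '[[0,0,0,0,0,0,203],[0,0,0,0,0,0,204],[0,0,0,0,0,0,204],[0,0,0,0,0,0,204],[0,0,0,0,0,0,204]]'
python3 -m creep '[[0,0,0,0,0,0,204],[0,0,0,0,0,0,204],[0,0,0,0,0,0,204],[0,0,0,0,0,0,204],[0,0,0,0,0,0,204]]'
python3 gap.py; python3 - <<'E'
from h import *
import glob
w=cv2.imread(sorted(glob.glob("pics/g1*.png"),key=lambda p:float(p[6:-4]))[-1])
cv2.imwrite("pics/c9.png",cv2.resize(w[50:250,180:450],(800,593),interpolation=cv2.INTER_CUBIC))
E
```

```text
time_s: 11.42
ee_pos: [0.4967, -0.0896, 0.0363]
ee_rot: [[0.05, 0.001, 0.999], [-0.999, 0.001, 0.05], [-0.001, -1.0, 0.001]]
force: [-1.1, 3.2, 3.9]
gripper_width: 0.0187
time_s: 11.83
ee_pos: [0.4966, -0.0896, 0.0362]
ee_rot: [[0.05, 0.0, 0.999], [-0.999, 0.001, 0.05], [-0.001, -1.0, 0.0]]
force: [-0.6, 3.1, 5.8]
gripper_width: 0.0193
t 11.83 p [ 0.4966 -0.0896  0.0362] F [-0.6  3.1  5.8] w 0.0193 yaw 2.85
red [295.8 169.7] [289 147  14  46 591]
red [342.5 169.8] [336 147  14  47 596]
gap inner mm 11.93402645236548 centre-4mm 12.366664849222577 mid [ 0.4942 -0.0283  0.0395]
dot [312.6 146.9] [ 29  30 572] [ 0.4916 -0.0276  0.014 ]
width->gap 13.198166514921006
```

View pics/c9.png

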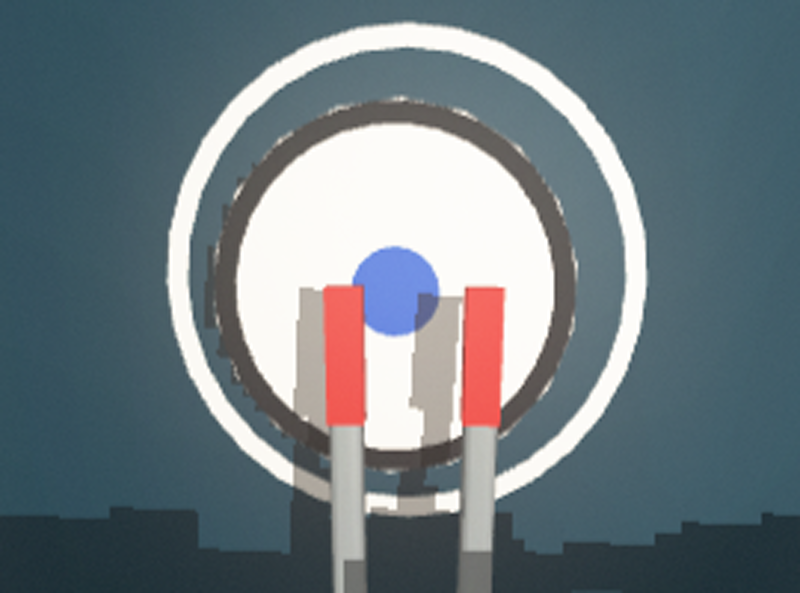

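```bash
python3 -m creep '[[0,0,0,0,0,0,204],[0,0,0,0,0,0,204]]' >/dev/null; cat > gap2.py <<'E'
from h import *
def meas(w,s):
    h=cv2.cvtColor(w,cv2.COLOR_RGB2HSV);m=cv2.inRange(h,(0,100,60),(8,255,255))|cv2.inRange(h,(172,100,60),(180,255,255))
    m[:100]=0;m[240:]=0
    n,lab,st,ce=cv2.connectedComponentsWithStats(m)
    L=sorted([i for i in range(1,n) if st[i][4]>100],key=lambda i:ce[i][0])[:2]
    e=[]
    for i in L:
        r=np.arange(st[i][1]+3,st[i][1]+st[i][3]-3);lo=[];hi=[]
        for v in r:
            u=np.flatnonzero(lab[v]==i);lo.append(u.min()-.5);hi.append(u.max()+.5)
        v0=st[i][1]
        e+=[(np.polyval(np.polyfit(r,lo,1),v0),v0),(np.polyval(np.polyfit(r,hi,1),v0),v0)]
    D=lambda a,b,z:1000*np.linalg.norm(ray("wrist",a,z,s)-ray("wrist",b,z,s))
    return "outer-8: %.2f inner(z32.5): %.2f"%(D(e[0],e[3],.0395)-8,D(e[1],e[2],.0325)), np.round(e,1).tolist()
if __name__=="__main__":
    s=sense()
    Rf=s["ee_rot"]
    for f,p in(("w8",[.4978,-.0889,.0384]),):
        print(f,meas(cv2.imread(f"pics/{f}.png")[:,:,::-1].copy(),dict(ee_rot=Rf,ee_pos=np.array(p))))
    ws=[]
    for k in range(6):
        s=sense();ws.append(s["gripper_width"]);w=grab_frame("wrist");print("now",round(s["time_s"],2),meas(w,s))
    print("width mean",np.mean(ws),np.round(ws,5))
E
python3 gap2.py
```

```text
w8 ('outer-8: 34.72 inner(z32.5): 33.88', [[251.5, 150.0], [266.7, 150.0], [360.2, 150.0], [375.0, 150.0]])
now 12.05 ('outer-8: 12.90 inner(z32.5): 12.03', [[288.5, 147.0], [302.5, 147.0], [336.2, 147.0], [349.9, 147.0]])
now 12.1 ('outer-8: 12.90 inner(z32.5): 12.03', [[288.5, 147.0], [302.5, 147.0], [336.2, 147.0], [349.9, 147.0]])
now 12.15 ('outer-8: 12.90 inner(z32.5): 12.03', [[288.5, 147.0], [302.5, 147.0], [336.2, 147.0], [349.9, 147.0]])
now 12.2 ('outer-8: 12.90 inner(z32.5): 12.03', [[288.5, 147.0], [302.5, 147.0], [336.2, 147.0], [349.9, 147.0]])
now 12.25 ('outer-8: 12.90 inner(z32.5): 12.03', [[288.5, 147.0], [302.5, 147.0], [336.2, 147.0], [349.9, 147.0]])
now 12.3 ('outer-8: 12.90 inner(z32.5): 12.03', [[288.5, 147.0], [302.5, 147.0], [336.2, 147.0], [349.9, 147.0]])
width mean 0.018751793998731184 [0.01851 0.01857 0.01897 0.01899 0.01886 0.01861]
```

The tips stand about 12.1–12.3 mm apart, steady over 6 readings, and the puck is well inside the ring. Final bystander check, then hand in.

```bash
python3 - <<'E'
from h import *
g0=cv2.imread("pics/side0.png")[:,:,::-1].copy();g=grab_frame("side")
for nm,lo,hi,b in(("orange",(3,120,120),(20,255,255),(200,280,305,330)),("purple",(128,80,40),(160,255,255),(200,280,380,400)),("green",(55,100,40),(80,255,255),(180,350,260,420))):
    for im in(g0,g): print(nm,[c.round(1).tolist() for c,_ in blobs(im,b,lo,hi,40)])
state();print(finish_job())
E
```

```text
orange [[221.0, 291.7]]
orange [[221.0, 291.7]]
purple [[351.1, 305.9], [224.9, 335.1], [324.0, 341.1], [294.4, 374.5]]
purple [[351.1, 305.8], [224.9, 335.1], [324.1, 341.2], [294.4, 374.5]]
green [[218.4, 387.5]]
green [[218.4, 387.5]]
t 12.4 p [ 0.4966 -0.0896  0.0362] F [-0.4  3.3  5.2] w 0.0191 yaw 2.85
the job is handed in; nothing more can be done
None
```

The job is handed in at 12.4 s. The blue-dot puck is inside the ring and the gripper is still holding the forceps at about a 12 mm tip gap. I slid the puck along the bench in a two-finger cradle while the forceps stood open, backed off, then closed on the yellow grip in small steps.

**Puck:** it lies about 1.5–2 mm from the ring centre, against about 7 mm of room.

**Tip gap:** it held steady over six pictures.
- The wrist camera's inner-face measure gave 12.0 mm.
- The outer-face measure gave 12.9 mm raw, or about 12.2 mm after removing the offset seen when the forceps were open.
- The gripper width averaged 18.75 mm (about 12.4 mm gap), but single readings varied by ±0.3 mm. The last one was 19.1 mm.

**Forces:** the wrist force readings I saw stayed under 10 N.

**Bystanders:** the orange-dot puck, the purple discs and the tape stayed within 0.1 px in the side view. I did not re-measure the scanner, tub, pen, bottle and weight, but the arm's path stayed clear of them.

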